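# Lay the breakfast tray with the steamer, salt and salsa cup

## Robot

A 6-joint arm with a two-finger parallel gripper is mounted at the origin on the work surface. World frame = base frame: x ahead of the robot, y to its left, z up, the work surface at z = 0. Lengths are in m, angles in degrees, forces in N, time in s.
With the tool pointing down it reaches from about 0.3 to 0.75 m from the base axis. Payload 8.5 kg.
Tool frame: the origin (TCP) lies midway between the tips of the shut fingers; the grasp point (between the pads) lies 19 mm behind it; z points along the fingers, y is the direction in which the jaws open and shut (so a half turn about z gives the same grasp; the last joint's range is limited). The gripper opens to 85 mm and grips with 20 to 120 N. Pads are 22 mm wide; open, the fingers measure 114 mm over their backs; the gripper's body (76 mm by 85 mm) begins 54 mm behind the grasp point. The pads swing forward as they close: fully open they stand 13 mm farther back than shut.
Start: joints at [-12.336, 21.807, 74.336, -0, 83.858, -12.336], TCP at [0.55, 0, 0.231] pointing down, gripper open.
Joint ranges: [-178.18, 178.18], [-50.72, 133.34], [12.68, 142.11], [-81.47, 261.47], [9.98, 163.14], [-165.26, 165.26]. Speed limits (degrees/s): [136.94, 136.94, 180, 180, 180, 180].

## Interface

Orientations are given as a 3x3 rotation matrix whose columns are the frame's x, y, z axes.
In Python, from rig import env gives the robot as it stands.
- The arm moves only by the shell command python3 -m inch 'ROWS' [FORCE]. ROWS is text: rows parted by semicolons, each of 5 numbers parted by spaces: the finger opening in mm, from 0 to 85.4, then the shift along the tool's x, y, z in mm, then the turn about the tool's z in degrees. In form: jaw dx dy dz turn; .... A call has 1 to 10 rows; each row is the pose to reach, as a shift and turn from the pose commanded when the call began, along the tool's axes at that moment; what a row does not reach only later rows make up. A row lasts 1/8 s, in which the tool goes at most 62.5 mm and 10.7 degrees, less where a joint would pass 70% of its speed; a pose out of reach is approached as far as the arm can. A call with a gripper value outside its range is refused whole. The fingers move at their own pace and stop on an object; FORCE is the grip in N (left out, the last holds). Time passes only in rows, so rows that repeat a pose let the fingers close. It gives the time, the measured TCP pose, the force and the opening at its end, in the units of the state.
- env.observe(): the state, without advancing time (a new reading comes with each control period).
- env.get_image(name): name is "scene" or "side" or "wrist"; returns a dict with "color" (420x560x3 uint8, blue, green, red), "range_z" (420x560 float32, m along the optical axis (not along the pixel's ray), 0 where there is no reading), "fov_y" (degrees; the focal length in pixels is half the picture's height over the tangent of half this angle, whatever the lens; pixels are square), "cx", "cy" (the principal point, pixels), "k1" (the pictures are not rectified: a ray, as slopes to the right and down, at radius r is drawn at 1 + k1 r^2 times it, then the intrinsics apply), "R" (3x3) and "t" (3): a world point X has camera coordinates R X + t. Camera axes: x right, y down, z forward; pixel columns grow to the right and rows downward; lengths in m; the calibration is good to about 2 mm. A picture is of the moment at which its call begins.
- env.close_job(): hands the job in, once; it reports no verdict.
The state is a dict: "time_s": time; "q": joint angles; "qvel": joint speeds; "joint_efforts": joint torques, N m; "position": TCP position; "tool_rot": TCP orientation; "ft_force": force on the tool from outside, world axes, zero at the start; "wrist_torque": the same for the moment, N m; "grip_width": finger opening in m.
Only numpy, scipy, OpenCV 4.12 (cv2) and the standard library are available. Lean on these libraries where they do the work, as an engineer would, in place of code of your own. Each camera call takes 0.05 s, during which the arm holds its last target.

## Task

Lay the tray for serving: build up the steamer on the base that stands on it, with the deep tier, then the shallow tier, then the lid, each fully seated; stand the round glass salt shaker on the tray midway between the steamer and the sugar bowl, and the small white salsa cup upright on the tray floor straight behind the salt shaker (towards the tray's back edge, in line with it, not touching it). Set things down rather than drop them, and leave the steamer base, the sugar bowl, the square pepper shaker and the mug where they are.

Things in the scene. Friction and masses are not known exactly. Their poses are not given: they have to be found in the camera images.
- tray: fixed cream melamine tray, 280 mm (its x, pointing away from the robot to its back edge) by 400 mm (y), rim 20 mm high, 5 mm thick. Origin: centre of its underside; floor 5 mm above it. Steamer base and sugar bowl stand on it side by side at x = -35 mm, y = +110 and -110 mm (which is on which side varies); midway between them is x = -35 mm, y = 0
- base: lowest steamer tier, on the tray: open aluminium pan 116 mm across, 50 mm high, mouth 100 mm, two black lug handles at front and back reaching 81 mm from its axis. Loose, 0.6 kg, stays where it is. Origin: centre of its underside. A deep tier seated on it (foot in the mouth, shoulder on the rim) has its origin 42 mm above this one
- sugar: turquoise ceramic sugar bowl, round, 92 mm across, 95 mm high, its lid hinged at the back (its +x side), standing on the tray. Loose, 0.5 kg, stays where it is. Origin: centre of its underside
- deep: deep loose aluminium steamer tier, 112 mm across, 60 mm high; tapered foot 8 mm deep (94 mm, at the bottom 84 mm across), mouth 94 mm, perforated floor 11 mm above the bottom. Lift it by the round post in its middle: 16 mm thick, top 49 mm above the bottom. Origin: centre of its underside. A shallow tier seated on it has its origin 52 mm above this one. 0.16 kg
- shallow: shallow loose aluminium steamer tier, 106 mm across, 48 mm high; tapered foot 8 mm deep (88 mm, at the bottom 78 mm across), mouth 90 mm, perforated floor 11 mm above the bottom. Lift it by the round post in its middle: 16 mm thick, top 37 mm above the bottom. Origin: centre of its underside. A lid seated on it has its origin 42 mm above this one. 0.13 kg
- lid: steamer lid, aluminium, 104 mm across; under it a foot 6 mm deep (84 mm, at the bottom 74 mm across) that sits in the shallow tier's mouth; on top a black knob 24 mm thick from 28 to 42 mm above the bottom, top at 45 mm. Origin: centre of its underside. 0.1 kg
- shaker: round glass salt shaker with a domed steel cap, 38 mm thick (cap 39 mm), 70 mm high. Origin: centre of its underside. 0.11 kg
- cup: small white ceramic salsa cup, open, empty, 55 mm across at the rim, 49 mm at the bottom, 40 mm high, wall 4 mm. Origin: centre of its underside. 0.1 kg
- pepper: square glass pepper shaker with a flat steel cap, 42 by 42 mm, 58 mm high, dark inside; a loose bystander that stays where it is. Origin: centre of its underside
- mug: brown clay mug with a handle, 76 mm across, 75 mm high, at the left of the table; a loose bystander that stays where it is. Origin: centre of its underside
There are look-alikes about, which are no part of the job. What is shaped like the cup but orange or yellow is not meant.

How it is judged:
By the outcome, as a careful person would: the job done as asked, in the order asked, and still so for the second after the job is handed in, with the robot touching nothing.
It also fails if it takes over 125 s, if anything falls off the work surface, if the arm or the gripper's body presses on something with over 40 N, if the wrist force passes 120 N, or if a joint passes its speed limit or range.

## Working session

There is one attempt and no reset: what is moved stays moved. The work goes in short steps, Python scripts to look and compute and a shell command to move; the robot and the scene stay as the last step left them, time stands still between calls to the robot, and variables do not carry over. Pictures are saved under pics/ and viewed, and the job is handed in when it is done.

```bash
ls; mkdir -p pics
cat > h.py <<'E'
import numpy as np, cv2
from rig import env
def K(im):
    H=im["color"].shape[0]; return H/2/np.tan(np.radians(im["fov_y"]/2))
def und(im,u,v):
    f=K(im); d=np.stack([(np.asarray(u,float)-im["cx"])/f,(np.asarray(v,float)-im["cy"])/f],-1)
    s=d.copy()
    for _ in range(20): s=d/(1+im["k1"]*(s**2).sum(-1,keepdims=True))
    return s
def pts(im,u,v,z):
    s=und(im,u,v); z=np.asarray(z,float)[...,None]
    c=np.concatenate([s*z,z],-1)
    return (c-np.asarray(im["t"]))@np.asarray(im["R"])
def ray(im,u,v,h):
    R=np.asarray(im["R"]);t=np.asarray(im["t"])
    s=und(im,u,v); d=np.concatenate([s,np.ones(s.shape[:-1]+(1,))],-1)@R; o=-R.T@t
    return o+d*((h-o[2])/d[...,2:3])
def cloud(im):
    v,u=np.indices(im["range_z"].shape); return pts(im,u,v,im["range_z"])
E
python3 - <<'E'
from h import *
print(env.observe())
for n in ["scene","side","wrist"]:
    im=env.get_image(n); cv2.imwrite(f"pics/{n}0.png",im["color"]); print(n,im["fov_y"],im["k1"],-np.array(im["R"]).T@im["t"])
E
```

```text
pics
{'time_s': 0.0, 'q': array([-1.23341399e+01,  2.18419418e+01,  7.43844362e+01, -3.50947745e-03,
        8.38589901e+01, -1.23354981e+01]), 'qvel': array([ 0.00592729, -0.00600494, -0.0507348 , -0.01138785,  0.03780606,
        0.04644259]), 'joint_efforts': array([-1.00240642e-03, -4.48466885e+01, -2.31285810e+01, -2.87182611e-04,
        4.73836102e-03,  1.77242771e-05]), 'position': array([5.49703882e-01, 6.21174790e-05, 2.30704735e-01]), 'tool_rot': array([[-3.01122492e-05,  9.99998921e-01, -1.46857171e-03],
       [ 9.99999966e-01,  3.04923149e-05,  2.58777850e-04],
       [ 2.58822351e-04, -1.46856387e-03, -9.99998888e-01]]), 'ft_force': array([0.12638533, 0.43139775, 0.6125712 ]), 'wrist_torque': array([-0.01440607,  0.01854806, -0.01825887]), 'grip_width': 0.08561466856141861}
scene 51.155022841904014 -0.06181407795672027 [1.34246342 0.50325071 0.69976605]
side 53.574914545962216 -0.09413642892544055 [0.44892063 0.98685519 0.60463307]
wrist 71.06918307817067 -0.057251622863504825 [0.55114676 0.07073702 0.37345957]
```

View pics/scene0.png

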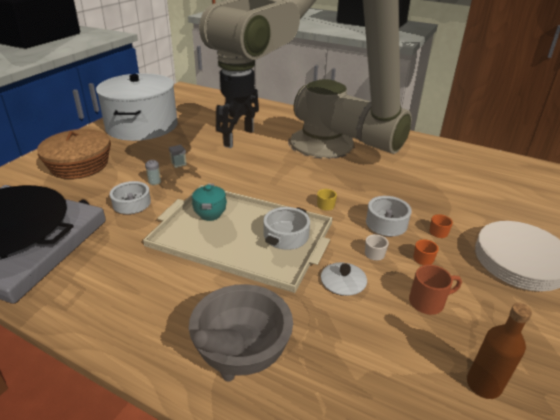

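View pics/side0.png

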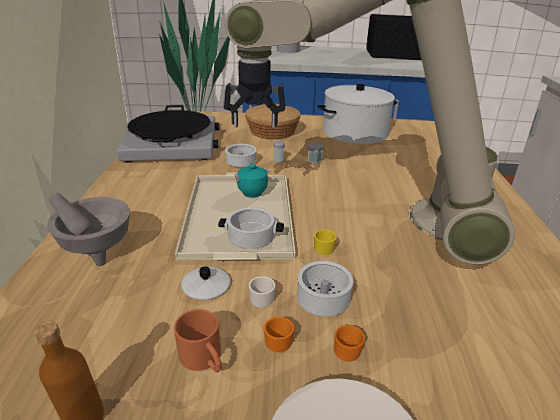

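View pics/wrist0.png

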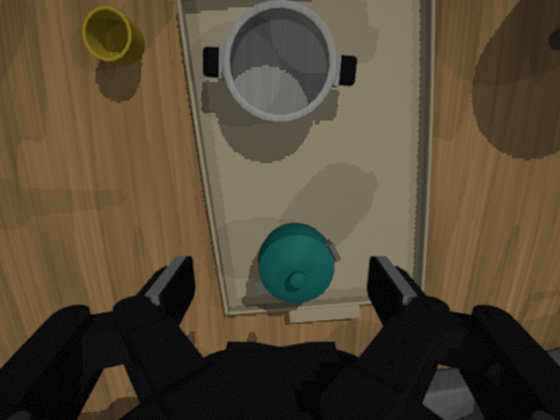

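Side view candidates:
- **Deep tier:** large post pan at (325,288).
- **Shallow tier:** small post pan at (240,155).
- **Base:** the pan with lugs at (251,228), which is not to be lifted.
- **Lid:** (206,282). The pot lid at (360,90) is not it.
- **Cup:** the white one at (262,291). The orange ones at (279,333) and (348,342) and the yellow one at (325,242) are not it.
- **Salt shaker:** (279,150) or (315,153). A close crop will settle which is round.

```bash
cat > look.py <<'E'
from h import *
E
python3 - <<'E'
from h import *
s=env.get_image("side"); c=env.get_image("scene")
a=cv2.resize(s["color"][125:185,215:335],(720,360),interpolation=cv2.INTER_CUBIC)
b=cv2.resize(c["color"][140:215,100:220],(720,450),interpolation=cv2.INTER_CUBIC)
cv2.imwrite("pics/crop1.png",np.vstack([a,b[:240]]))
np.set_printoptions(precision=4,suppress=True)
# height clusters from both views
for n,im in (("side",s),("scene",c)):
    P=cloud(im); ok=(im["range_z"]>0)&(P[...,2]>0.012)&(P[...,2]<0.13)&(P[...,0]>0.15)&(P[...,0]<0.95)&(abs(P[...,1])<0.75)
    nl,lab,st,ce=cv2.connectedComponentsWithStats(ok.astype(np.uint8),connectivity=4)
    print(n)
    for i in range(1,nl):
        if st[i,4]<60: continue
        q=P[lab==i]; lo=np.percentile(q,2,0);hi=np.percentile(q,98,0)
        print(ce[i].round(),st[i,4],lo,hi)
E
```

```text
side
[348. 123.] 1521 [ 0.1545 -0.6339  0.0146] [ 0.3355 -0.5202  0.1282]
[272. 121.] 1258 [ 0.4397 -0.6494  0.0141] [ 0.6346 -0.5101  0.0993]
[182. 136.] 3036 [ 0.732  -0.5991  0.0174] [ 0.9457 -0.2678  0.0909]
[278. 149.] 202 [ 0.4833 -0.346   0.0137] [ 0.5186 -0.3162  0.0722]
[241. 196.] 2620 [ 0.4434 -0.3593  0.013 ] [0.7348 0.2443 0.0855]
[315. 151.] 240 [ 0.3487 -0.3608  0.0132] [ 0.3986 -0.3165  0.0609]
[ 96. 227.] 3066 [0.8225 0.144  0.0276] [0.9474 0.3088 0.1025]
[251. 227.] 1575 [0.4737 0.0757 0.0133] [0.6179 0.19   0.0564]
[325. 240.] 419 [0.3405 0.1416 0.013 ] [0.3899 0.1943 0.0414]
[324. 287.] 2222 [0.3236 0.2919 0.0129] [0.4263 0.4    0.0612]
[205. 281.] 910 [0.5853 0.2823 0.0123] [0.6644 0.3595 0.0448]
[261. 289.] 555 [0.4765 0.328  0.0127] [0.5257 0.3789 0.0412]
[198. 339.] 2305 [0.5556 0.4657 0.0146] [0.6352 0.5557 0.0759]
[278. 332.] 676 [0.437  0.44   0.0126] [0.4864 0.4906 0.0417]
[348. 340.] 715 [0.3118 0.453  0.0129] [0.3612 0.503  0.0413]
[ 75. 395.] 2278 [0.7263 0.6257 0.0214] [0.7743 0.6727 0.1289]
[340. 403.] 4136 [0.2718 0.5758 0.0361] [0.4501 0.6407 0.046 
[... 409 characters left out ...]
.0848]
[ 46. 222.] 5911 [ 0.7419 -0.548   0.0197] [ 0.9454 -0.2694  0.0904]
[326. 197.] 306 [0.3413 0.1403 0.0128] [0.3934 0.1893 0.0414]
[388. 215.] 1344 [0.3218 0.2926 0.0135] [0.4311 0.3938 0.0613]
[440. 224.] 365 [0.3103 0.45   0.013 ] [0.3642 0.4981 0.0408]
[519. 254.] 4411 [0.2625 0.5766 0.0136] [0.4683 0.7466 0.0452]
[376. 245.] 406 [0.4785 0.3266 0.0129] [0.5296 0.3755 0.0413]
[426. 250.] 427 [0.4389 0.4368 0.0131] [0.4906 0.4869 0.0408]
[344. 277.] 875 [0.5897 0.2746 0.0122] [0.6696 0.355  0.0451]
[432. 287.] 1615 [0.5621 0.4635 0.0145] [0.6405 0.5496 0.075 ]
[247. 318.] 5132 [0.8286 0.137  0.0434] [0.9465 0.3038 0.1013]
[493. 367.] 2013 [0.7617 0.6072 0.0149] [0.7924 0.6665 0.1285]
```

View pics/crop1.png

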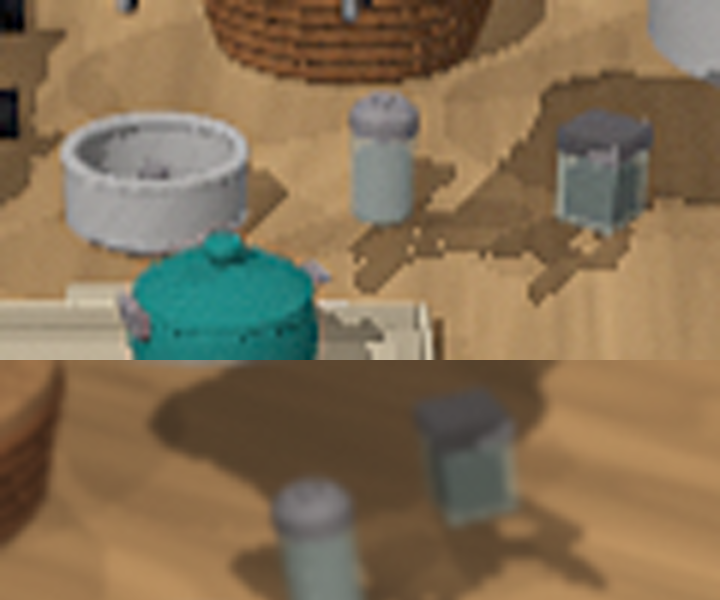

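Crop: the left shaker (side (279,150), scene (153,171)) is round with a domed cap, so it is the salt. The right one is square and is the pepper. Next I fit the positions.

```bash
cat >> h.py <<'E'
from scipy.optimize import least_squares
np.set_printoptions(precision=4,suppress=True)
def fit(P,c0,r,zlo,zhi,win=None,both=None):
    """circle of known radius r (or pair of radii) through points of height band near c0"""
    win=win or r+0.02
    q=P[(P[...,2]>zlo)&(P[...,2]<zhi)&(np.hypot(P[...,0]-c0[0],P[...,1]-c0[1])<win)][:,:2]
    if len(q)<15: return None,len(q),0
    def res(p):
        d=np.hypot(*(q-p).T); e=d-r
        if both: 
            e2=d-both; e=np.where(abs(e)<abs(e2),e,e2)
        return e
    s=least_squares(res,c0,loss="soft_l1",f_scale=0.001)
    return s.x,len(q),np.median(abs(res(s.x)))
# name: c0, r outer, z band (rim), inner r
OBJ=dict(base=((.545,.13),.058,.049,.060,.050),deep=((.375,.345),.056,.054,.066,.047),shallow=((.63,-.31),.053,.042,.053,.045),
 cup=((.503,.352),.0275,.034,.045,.0235),shaker=((.506,-.335),.019,.015,.045,None),lid=((.627,.317),.012,.030,.041,None),
 sugar=((.56,-.085),.046,.03,.065,None))
E
python3 - <<'E'
from h import *
ims={n:env.get_image(n) for n in("side","scene","wrist")}
C={n:cloud(i) for n,i in ims.items()}
for n,(c0,r,a,b,ri) in OBJ.items():
    for k in C: print(n,k,*fit(C[k],np.array(c0),r,a,b,None,ri))
# sanity: table height
for k,P in C.items():
    z=P[...,2]; print(k,np.median(z[abs(z)<.004]), np.median(z[(abs(z-.005)<.003)&(abs(P[...,0]-.64)<.06)&(abs(P[...,1]-.02)<.1)]))
    # tray rim points
    m=(abs(z-.020)<.003)&(P[...,0]>.4)&(P[...,0]<.78)&(abs(P[...,1]-.02)<.24); q=P[m]
    rect=cv2.minAreaRect((q[:,:2]*1000).astype(np.float32)); print("rim",len(q),rect)
E
```

```text
base side [0.5465 0.1312] 369 0.0014437685050493962
base scene [0.5478 0.1287] 368 0.0014606688931287533
base wrist [0.5485 0.1325] 2920 0.0019469216444796093
deep side [0.3736 0.3438] 610 0.001711661451227111
deep scene [0.3744 0.3419] 330 0.0018283143012199528
deep wrist None 0 0
shallow side [ 0.6282 -0.312 ] 167 0.001585797951666773
shallow scene [ 0.629  -0.3128] 250 0.0018437828015730358
shallow wrist None 0 0
cup side [0.5013 0.3519] 202 0.0007484266003328424
cup scene [0.5046 0.3511] 133 0.0009405759037155771
cup wrist None 0 0
shaker side [ 0.5004 -0.3383] 87 0.0010852783132532205
shaker scene [ 0.5011 -0.3402] 111 0.000950679305753422
shaker wrist None 0 0
lid side [0.6264 0.3169] 40 0.0007952162270236365
lid scene [0.6263 0.3146] 38 0.0005585707444354443
lid wrist None 0 0
sugar side [ 0.5663 -0.0895] 317 0.0012450186331243174
sugar scene [ 0.566  -0.0918] 360 0.001137207818216534
sugar wrist [ 0.5686 -0.089 ] 626 0.0006434202759678549
side 0.00020225645366165847 0.005445075949513561
rim 1101 ((591.1913452148438, 25.977005004882812), (280.70343017578125, 445.2744140625), 5.046875476837158)
scene -0.00025543421626074615 0.005070082995490354
rim 1307 ((592.2676391601562, 23.661666870117188), (285.93646240234375, 440.5825500488281), 4.965269088745117)
wrist 0.00011795840656934487 0.005082976985027184
rim 4331 ((595.0045166015625, 10.113922119140625), (281.0256652832031, 412.0415344238281), 4.87125825881958)
```

Positions agree to within about 2 mm across views. Tray yaw is 5°. I'll start with the deep tier.

```bash
python3 -m inch '40 40 -22 10 0; 40 86 -44 25 0; 40 129 -66 40 0; 40 172 -88 55 0; 40 215 -110 70 0; 40 258 -132 85 0; 40 300 -154 95 0; 40 343 -176 100 0; 40 343 -176 120 0; 40 343 -176 120 0' 30
python3 - <<'E'
from h import *
im=env.get_image("side"); cv2.imwrite("pics/s1.png",im["color"])
P=cloud(im); c0,r,a,b,ri=OBJ["deep"]; print(env.observe()["position"])
im=env.get_image("wrist"); cv2.imwrite("pics/w1.png",im["color"])
P=cloud(im);print(fit(P,np.array([.374,.343]),r,a,b,None,ri))
E
```

```text
time_s: 1.65
position: [0.3732, 0.343, 0.1104]
tool_rot: [[-0.001, 1.0, -0.002], [1.0, 0.001, -0.001], [-0.001, -0.002, -1.0]]
ft_force: [0.4, -0.0, 0.1]
grip_width: 0.0399
[0.3739 0.3429 0.1113]
(array([0.3767, 0.3436]), 4953, np.float64(0.002126134995254811))
```

View pics/s1.png

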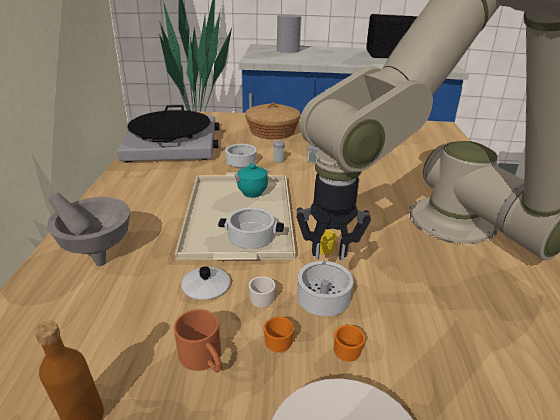

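View pics/w1.png

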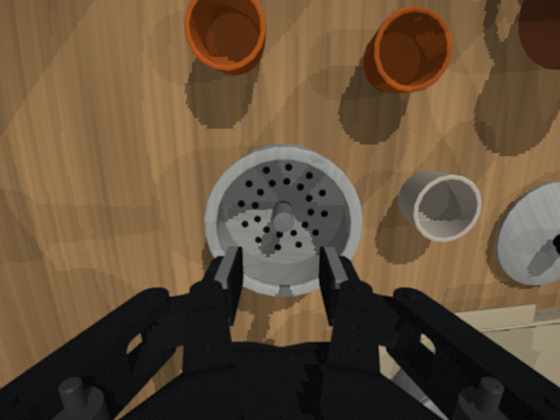

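The fingers (236–335 px) straddle the post at wrist (283,215), so I'll go down.

```bash
python3 -m inch '40 0 1 25 0; 40 0 1 50 0; 40 0 1 70 0; 40 0 1 85 0; 40 0 1 91 0; 40 0 1 91 0; 15 0 1 91 0; 12 0 1 91 0; 10 0 1 91 0; 10 0 1 91 0' 40
python3 -m inch '8 0 0 0 0;8 0 0 0 0; 8 0 0 -3 0; 8 0 0 -8 0; 8 0 0 -20 0; 8 0 0 -45 0; 8 0 0 -75 0; 8 0 0 -110 0; 8 0 0 -120 0; 8 0 0 -120 0'
python3 - <<'E'
from h import *
im=env.get_image("side"); cv2.imwrite("pics/s2.png",im["color"])
E
```

```text
time_s: 3.0
position: [0.3754, 0.3431, 0.0211]
tool_rot: [[-0.0, 1.0, 0.001], [1.0, 0.0, 0.001], [0.001, 0.001, -1.0]]
ft_force: [-0.1, -1.1, 5.2]
grip_width: 0.015
time_s: 4.25
position: [0.3749, 0.343, 0.1404]
tool_rot: [[-0.0, 1.0, 0.001], [1.0, 0.0, 0.0], [0.0, 0.001, -1.0]]
ft_force: [-0.5, 0.0, -1.4]
grip_width: 0.0144
```

View pics/s2.png

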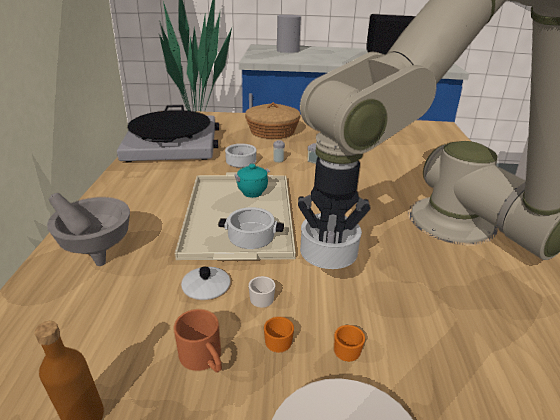

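The deep tier is lifted (side (331,240)) and level. I'll measure its centre in the hand.

```bash
cat >> h.py <<'E'
def held(rad,ri,zrim,off=(0,0)):
    """centre of held/placed round rim at height zrim near TCP"""
    o=env.observe(); c0=o["position"][:2]+np.array(off); out=[]
    for k in("side","scene","wrist"):
        im=env.get_image(k); P=cloud(im); g=im["color"].max(-1)>70
        P=np.where(g[...,None],P,9.)
        x,n,e=fit(P,c0,rad,zrim-.006,zrim+.006,rad+.012,ri); print(k,x,n,e)
    print("tcp",o["position"])
def bot(rad,zlo,zhi):
    o=env.observe(); c0=o["position"][:2]
    for k in("side","scene"):
        P=cloud(env.get_image(k)); m=(P[...,2]>zlo-.03)&(P[...,2]<zhi+.03)&(np.hypot(P[...,0]-c0[0],P[...,1]-c0[1])<rad+.012)
        print(k,"body",fit(P,c0,rad,zlo,zhi,rad+.012)[0],"zmin/max",np.percentile(P[m][:,2],[1,99]))
E
python3 - <<'E'
from h import *
held(.056,.047,.1794); bot(.056,.135,.175)
E
```

```text
side [0.3731 0.3431] 481 0.0016891334484400514
scene [0.3734 0.3415] 274 0.0016185009121743865
wrist [0.3736 0.3405] 9853 0.002235711678941224
tcp [0.3746 0.3428 0.1397]
side body [0.373  0.3426] zmin/max [0.1275 0.2032]
scene body [0.3731 0.341 ] zmin/max [0.1266 0.2009]
```

```bash
python3 -m inch '8 -15 12 0 0; 8 -45 37 0 0; 8 -80 66 0 0; 8 -115 94 0 0; 8 -150 123 0 0; 8 -180 148 0 0; 8 -203 167 0 0; 8 -212 174 0 0; 8 -212 174 20 0; 8 -212 174 40 0'
python3 - <<'E'
from h import *
held(.056,.047,.139); bot(.056,.1,.135)
E
```

```text
time_s: 5.8
position: [0.5485, 0.1316, 0.0996]
tool_rot: [[-0.0, 1.0, -0.0], [1.0, 0.0, 0.0], [0.0, -0.0, -1.0]]
ft_force: [0.3, -0.7, -1.6]
grip_width: 0.0145
side [0.5472 0.1316] 294 0.0016035597364132265
scene [0.5449 0.1296] 256 0.002015302727884808
wrist [0.545  0.1301] 9708 0.0021914688172552654
tcp [0.5485 0.1316 0.0996]
side body [0.5468 0.1314] zmin/max [0.0881 0.1635]
scene body [0.548  0.1289] zmin/max [0.0882 0.1618]
```

```bash
python3 -m inch '8 0 0 12 0; 8 0 0 20 0; 8 0 0 24 0; 8 0 0 27 0; 8 0 0 29 0; 8 0 0 30 0; 8 0 0 31 0; 8 0 0 31.5 0; 8 0 0 31.5 0; 8 0 0 31.5 0'
```

```text
time_s: 7.3
position: [0.549, 0.131, 0.0689]
tool_rot: [[-0.0, 1.0, 0.0], [1.0, 0.0, 0.0], [0.0, 0.0, -1.0]]
ft_force: [-0.4, 0.1, -2.3]
grip_width: 0.0145
```

```bash
python3 -m inch '8 0 0 0.7 0; 8 0 0 1.4 0; 8 0 0 2 0; 8 0 0 2 0'
```

```text
time_s: 7.8
position: [0.549, 0.131, 0.0681]
tool_rot: [[-0.0, 1.0, 0.001], [1.0, 0.0, -0.0], [-0.0, 0.001, -1.0]]
ft_force: [-4.1, -1.5, 10.9]
grip_width: 0.015
```

Contact at TCP 0.068, which is the expected seating height. I'll release and back out.

```bash
python3 -m inch '15 0 0 -1 0; 20 0 0 -1 0; 28 0 0 -1 0; 34 0 0 -1 0; 34 0 0 -1 0; 34 0 0 -10 0; 34 0 0 -35 0; 34 0 0 -75 0; 34 0 0 -110 0; 34 0 0 -125 0'
python3 - <<'E'
from h import *
held(.056,.047,.107); bot(.056,.065,.1)
for k in("side","wrist"):cv2.imwrite(f"pics/{k}3.png",env.get_image(k)["color"])
E
```

```text
time_s: 9.05
position: [0.5495, 0.1311, 0.1942]
tool_rot: [[-0.0, 1.0, 0.004], [1.0, 0.0, 0.0], [0.0, 0.004, -1.0]]
ft_force: [-0.2, -0.6, -1.4]
grip_width: 0.0341
side [0.5473 0.1309] 379 0.0014535212660479052
scene [0.5475 0.1301] 380 0.0018178246900069223
wrist [0.5501 0.1313] 3887 0.0021649559060624365
tcp [0.5495 0.1311 0.1942]
side body [0.5475 0.1323] zmin/max [0.0364 0.1086]
scene body [0.5494 0.1295] zmin/max [0.0369 0.1087]
```

View pics/side3.png

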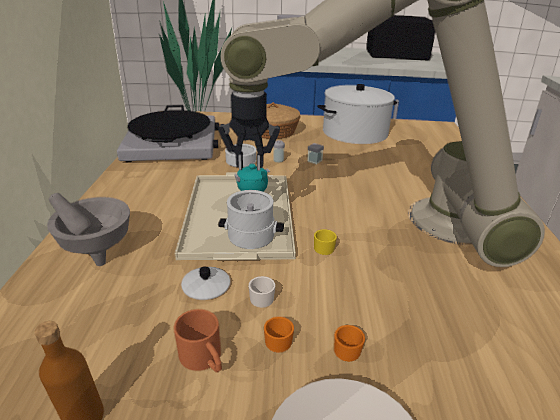

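Deep tier is seated and level (side (250,215)), top at about 108 mm. Next, the shallow tier.

```bash
python3 -m inch '34 -25 5 -10 0; 34 -75 14 -10 0; 34 -130 24 -10 0; 34 -185 34 -10 0; 34 -240 44 -10 0; 34 -295 54 0 0; 34 -350 64 20 0; 34 -400 73 50 0; 34 -442 80 80 0; 34 -442 80 94 0'
python3 -m inch '34 0 0 0 0;34 0 0 0 0'
python3 - <<'E'
from h import *
cv2.imwrite("pics/w4.png",env.get_image("wrist")["color"]);print(env.observe()["position"])
held(.053,.045,.048)
E
```

```text
time_s: 10.65
position: [0.6278, -0.3135, 0.0939]
tool_rot: [[0.003, 1.0, -0.004], [1.0, -0.003, 0.002], [0.002, -0.004, -1.0]]
ft_force: [0.3, 1.8, -0.6]
grip_width: 0.0339
time_s: 10.9
position: [0.6295, -0.31, 0.099]
tool_rot: [[-0.001, 1.0, 0.001], [1.0, 0.001, -0.001], [-0.001, 0.001, -1.0]]
ft_force: [0.2, 0.4, -0.9]
grip_width: 0.034
[ 0.6295 -0.3101  0.0993]
side [ 0.6288 -0.3108] 163 0.0015337822262152453
scene [ 0.6277 -0.313 ] 257 0.0015468737309070404
wrist [ 0.63   -0.3114] 4072 0.0018858891137724133
tcp [ 0.6295 -0.3101  0.0993]
```

View pics/w4.png

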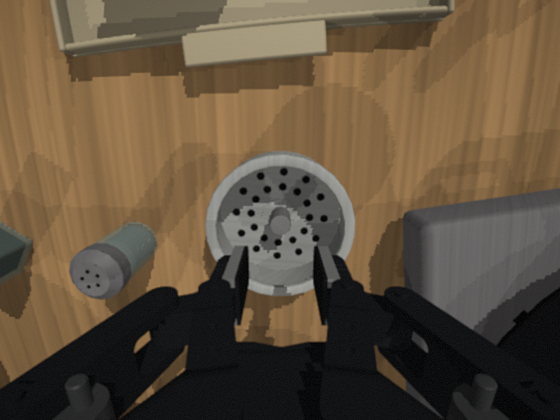

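Shallow tier's post at (281,222), fingers either side of it (240–322), salt shaker clear at left.

```bash
python3 -m inch '34 -1 0 25 0; 34 -1 0 50 0; 34 -1 0 68 0; 34 -1 0 78 0; 34 -1 0 83.5 0; 34 -1 0 83.5 0; 15 -1 0 83.5 0; 12 -1 0 83.5 0; 10 -1 0 83.5 0; 8 -1 0 83.5 0' 40
python3 -m inch '8 0 0 0 0;8 0 0 0 0; 8 0 0 -3 0; 8 0 0 -8 0; 8 0 0 -20 0; 8 0 0 -50 0; 8 0 0 -90 0; 8 0 0 -130 0; 8 0 0 -140 0; 8 0 0 -140 0'
python3 - <<'E'
from h import *
held(.053,.045,.188); bot(.053,.155,.18)
E
```

```text
time_s: 12.35
position: [0.6293, -0.3122, 0.0152]
tool_rot: [[-0.0, 1.0, 0.001], [1.0, 0.0, -0.001], [-0.001, 0.001, -1.0]]
ft_force: [0.6, 1.0, 5.2]
grip_width: 0.0148
time_s: 13.6
position: [0.6288, -0.3119, 0.1541]
tool_rot: [[-0.0, 1.0, -0.0], [1.0, 0.0, 0.0], [0.0, -0.0, -1.0]]
ft_force: [-0.8, 0.6, -3.2]
grip_width: 0.0145
side [ 0.6285 -0.3112] 127 0.001738759926140157
scene [ 0.6281 -0.3132] 171 0.001950651327425293
wrist [ 0.6273 -0.3136] 7539 0.002033012302056554
tcp [ 0.6288 -0.3119  0.1541]
side body [ 0.628 -0.31 ] zmin/max [0.1384 0.2088]
scene body [ 0.6288 -0.3136] zmin/max [0.1444 0.209 ]
```

```bash
python3 -m inch '8 25 -5 -5 0; 8 75 -14 -10 0; 8 130 -24 -10 0; 8 190 -35 -10 0; 8 250 -45 -10 0; 8 310 -56 -10 0; 8 365 -66 -10 0; 8 410 -75 -10 0; 8 435 -79 -10 0; 8 443 -80.5 -5 0'
python3 -m inch '8 0 0 10 0;8 0 0 20 0;8 0 0 22 0;8 0 0 22 0'
python3 - <<'E'
from h import *
held(.053,.045,.170); bot(.053,.135,.165)
E
```

```text
time_s: 15.1
position: [0.5482, 0.1322, 0.159]
tool_rot: [[-0.002, 1.0, -0.0], [1.0, 0.002, 0.0], [0.0, -0.0, -1.0]]
ft_force: [0.7, -0.2, -2.0]
grip_width: 0.0145
time_s: 15.6
position: [0.5486, 0.1305, 0.1371]
tool_rot: [[0.001, 1.0, -0.0], [1.0, -0.001, -0.0], [-0.0, -0.0, -1.0]]
ft_force: [0.1, 0.8, -0.7]
grip_width: 0.0147
side [0.5473 0.1307] 298 0.0014822586521918701
scene [0.5475 0.1287] 291 0.0014267902800709428
wrist [0.5475 0.1288] 7540 0.002047398730482545
tcp [0.5486 0.1305 0.1371]
side body [0.5472 0.1312] zmin/max [0.1056 0.1941]
scene body [0.5479 0.1288] zmin/max [0.1054 0.1923]
```

```bash
python3 -m inch '8 0.7 0.7 8 0; 8 0.7 0.7 13 0; 8 0.7 0.7 16 0; 8 0.7 0.7 18 0; 8 0.7 0.7 20 0; 8 0.7 0.7 21 0; 8 0.7 0.7 22 0; 8 0.7 0.7 23 0; 8 0.7 0.7 23.5 0; 8 0.7 0.7 23.5 0'
```

```text
time_s: 17.1
position: [0.5492, 0.1317, 0.1142]
tool_rot: [[-0.0, 1.0, 0.0], [1.0, 0.0, -0.0], [-0.0, 0.0, -1.0]]
ft_force: [-1.4, -0.3, 2.9]
grip_width: 0.0141
```

```bash
python3 -m inch '8 0 0 0.6 0; 8 0 0 1.2 0; 8 0 0 1.2 0'
python3 -m inch '15 0 0 -1 0; 20 0 0 -1 0; 28 0 0 -1 0; 34 0 0 -1 0; 34 0 0 -1 0; 34 0 0 -10 0; 34 0 0 -35 0; 34 0 0 -65 0; 34 0 0 -90 0; 34 0 0 -100 0'
python3 - <<'E'
from h import *
held(.053,.045,.147); bot(.053,.115,.14)
for k in("side","wrist"):cv2.imwrite(f"pics/{k}5.png",env.get_image(k)["color"])
E
```

```text
time_s: 17.48
position: [0.5492, 0.1317, 0.1141]
tool_rot: [[-0.0, 1.0, 0.001], [1.0, 0.0, -0.0], [-0.0, 0.001, -1.0]]
ft_force: [-5.3, -0.2, 11.7]
grip_width: 0.0143
time_s: 18.73
position: [0.5496, 0.1318, 0.2145]
tool_rot: [[-0.0, 1.0, 0.003], [1.0, 0.0, 0.0], [0.0, 0.003, -1.0]]
ft_force: [0.7, -0.4, -0.5]
grip_width: 0.034
side [0.5476 0.1324] 345 0.0012102374405594113
scene [0.548  0.1305] 332 0.0014805531321065886
wrist [0.5504 0.1321] 3767 0.001893586971254163
tcp [0.5496 0.1318 0.2145]
side body [0.5479 0.1335] zmin/max [0.0861 0.1484]
scene body [0.5494 0.1309] zmin/max [0.0867 0.1482]
```

View pics/side5.png

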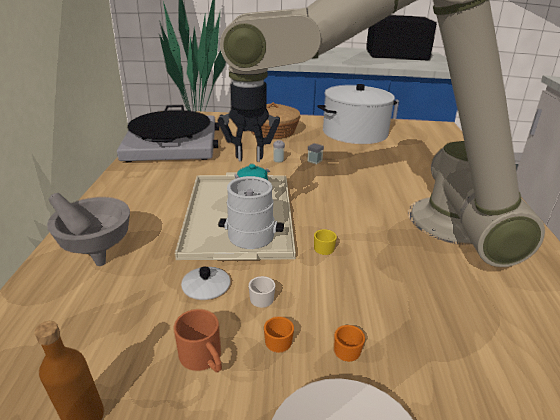

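Shallow tier is seated level on the stack (side (250,195)). Next, the lid.

```bash
python3 -m inch '40 20 8 0 0; 45 60 25 0 0; 45 100 42 10 0; 45 140 59 40 0; 45 170 72 70 0; 45 184 77.5 95 0; 45 184 77.5 115 0; 45 184 77.5 124 0; 45 184 77.5 124 0' 30
python3 - <<'E'
from h import *
im=env.get_image("wrist");cv2.imwrite("pics/w6.png",im["color"]);print(env.observe()["position"])
P=cloud(im)
print(fit(P,np.array([.627,.316]),.012,.03,.042,.02))
m=(np.hypot(P[...,0]-.627,P[...,1]-.316)<.06)&(P[...,2]>.003)
for r0 in range(0,56,5):
    r=np.hypot(P[...,0]-.627,P[...,1]-.316)*1000; q=P[(r>=r0)&(r<r0+5)][:,2]; print(r0,np.percentile(q,[5,50,95]))
E
```

```text
time_s: 20.2
position: [0.6265, 0.3161, 0.0882]
tool_rot: [[-0.0, 1.0, -0.001], [1.0, 0.0, -0.0], [-0.0, -0.001, -1.0]]
ft_force: [-0.5, 0.1, 0.2]
grip_width: 0.0446
[0.6269 0.316  0.0891]
(array([0.6278, 0.3168]), 192, np.float64(0.0001777286084035639))
0 [0.0441 0.045  0.0459]
5 [0.0433 0.0448 0.046 ]
10 [0.0199 0.1746 0.1847]
15 [0.0176 0.1655 0.1837]
20 [0.0173 0.1753 0.1914]
25 [0.0166 0.1737 0.1905]
30 [0.0154 0.1405 0.1852]
35 [0.0145 0.0167 0.1454]
40 [0.0126 0.1388 0.1504]
45 [0.0106 0.1564 0.1808]
50 [0.0007 0.1677 0.1828]
55 [-0.0006  0.1655  0.1875]
```

View pics/w6.png

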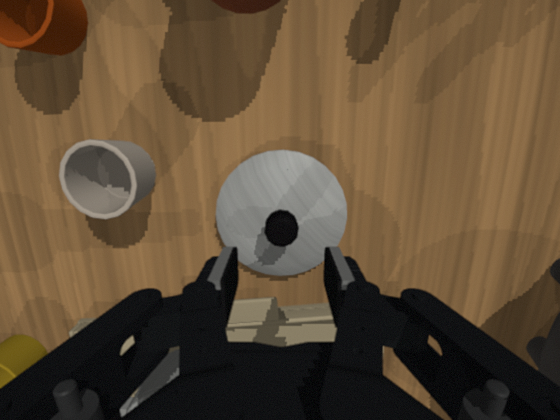

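Knob is at (281,228), between the fingers, and the dome beside it is at about 20 mm. I'll grip with the tips at about 27 mm.

```bash
python3 -m inch '45 0.5 0.7 25 0; 45 0.5 0.7 45 0; 45 0.5 0.7 57 0; 45 0.5 0.7 62 0; 45 0.5 0.7 62 0; 24 0.5 0.7 62 0; 18 0.5 0.7 62 0; 18 0.5 0.7 62 0; 18 0.5 0.7 62 0; 18 0.5 0.7 62 0' 30
python3 -m inch '16 0 0 0 0;16 0 0 -3 0; 16 0 0 -10 0; 16 0 0 -30 0; 16 0 0 -70 0; 16 0 0 -110 0; 16 0 0 -150 0; 16 0 0 -175 0; 16 0 0 -180 0; 16 0 0 -180 0'
python3 - <<'E'
from h import *
bot(.052,.180+.006,.180+.010)
im=env.get_image("side");cv2.imwrite("pics/s7.png",im["color"])
E
```

```text
time_s: 21.5
position: [0.6278, 0.3163, 0.0276]
tool_rot: [[-0.0, 1.0, 0.002], [1.0, 0.0, 0.0], [0.0, 0.002, -1.0]]
ft_force: [0.0, -0.2, 6.0]
grip_width: 0.0221
time_s: 22.75
position: [0.6271, 0.3161, 0.2057]
tool_rot: [[-0.0, 1.0, -0.001], [1.0, 0.0, -0.0], [-0.0, -0.001, -1.0]]
ft_force: [-0.1, 0.2, -0.7]
grip_width: 0.022
side body [0.6262 0.3137] zmin/max [0.1849 0.2189]
scene body [0.623  0.3134] zmin/max [0.1836 0.2182]
```

View pics/s7.png

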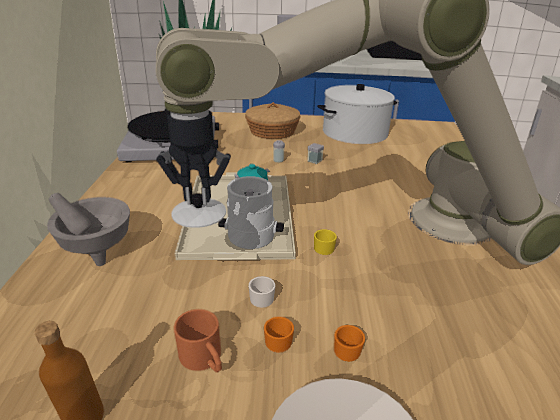

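```bash
python3 -m inch '16 -15 -6 0 0; 16 -45 -19 0 0; 16 -85 -36 0 0; 16 -125 -53 0 0; 16 -160 -68 0 0; 16 -180 -76 0 0; 16 -184.5 -78.5 0 0; 16 -184.5 -78.5 10 0; 16 -184.5 -78.5 20 0; 16 -184.5 -78.5 20 0'
python3 - <<'E'
from h import *
bot(.052,.158+.006,.158+.010); print(env.observe()["position"])
for k in("side","scene"):
    im=env.get_image(k); cv2.imwrite(f"pics/{k}8.png",cv2.resize(im["color"][120:270,170:330] if k=="side" else im["color"][130:270,210:370],None,fx=4,fy=4))
E
```

```text
time_s: 24.15
position: [0.5485, 0.1323, 0.1851]
tool_rot: [[-0.001, 1.0, -0.003], [1.0, 0.001, -0.0], [-0.0, -0.003, -1.0]]
ft_force: [0.1, -0.8, -1.2]
grip_width: 0.0227
side body [0.5472 0.1313] zmin/max [0.1347 0.1965]
scene body [0.5472 0.1294] zmin/max [0.1348 0.1957]
[0.549  0.1321 0.1864]
```

View pics/side8.png

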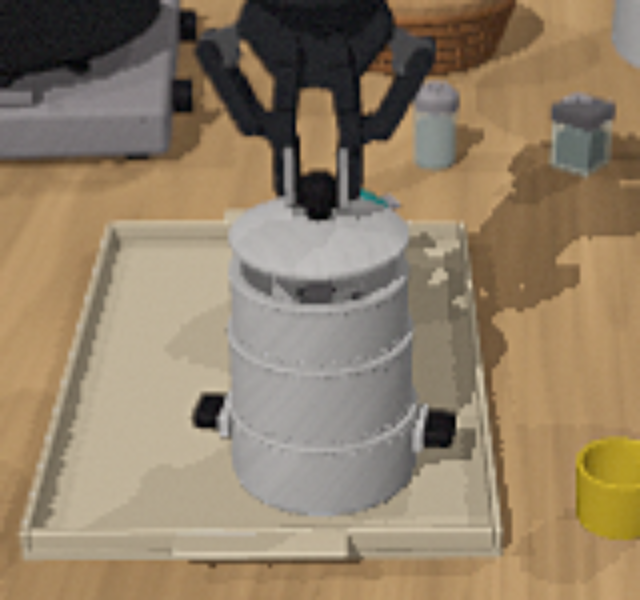

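View pics/scene8.png

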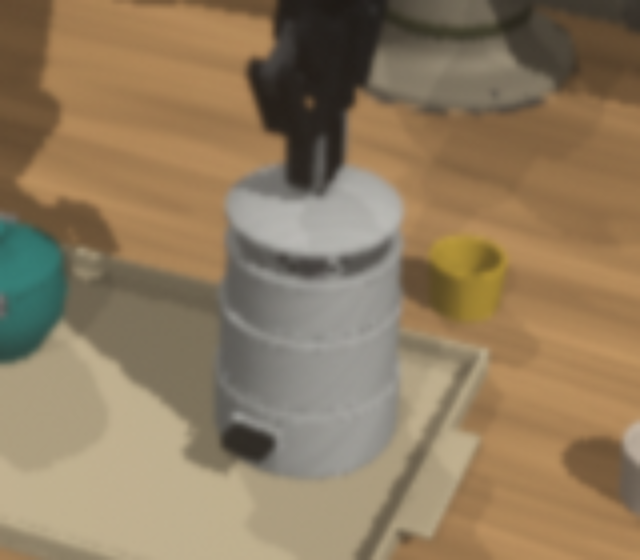

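The lid is centred over the stack in both views (side crop (320,240), scene crop (313,215)). Lowering it to TCP 0.1686.

```bash
python3 -m inch '16 0 0 6 0; 16 0 0 10 0; 16 0 0 12 0; 16 0 0 14 0; 16 0 0 15 0; 16 0 0 16 0; 16 0 0 16.7 0; 16 0 0 17.4 0; 16 0 0 17.4 0; 16 0 0 17.4 0'
```

```text
time_s: 25.6
position: [0.5489, 0.1317, 0.1692]
tool_rot: [[-0.0, 1.0, 0.0], [1.0, 0.0, 0.0], [0.0, 0.0, -1.0]]
ft_force: [-0.3, -0.0, -1.1]
grip_width: 0.0222
```

```bash
python3 -m inch '16 0 0 0.6 0; 16 0 0 1.2 0; 16 0 0 1.6 0; 16 0 0 1.6 0'
```

```text
time_s: 26.1
position: [0.549, 0.1317, 0.1685]
tool_rot: [[-0.0, 1.0, 0.001], [1.0, 0.0, -0.0], [-0.0, 0.001, -1.0]]
ft_force: [-2.4, -0.8, 6.9]
grip_width: 0.0221
```

Contact force came on at exactly the seating height. I'll release, then head to the salt shaker.

```bash
python3 -m inch '26 0 0 -0.5 0; 34 0 0 -0.5 0; 42 0 0 -0.5 0; 45 0 0 -1 0; 45 0 0 -10 0; 45 0 0 -30 0; 45 0 0 -60 0; 55 -20 -2 -60 0; 65 -60 -6 -60 0; 65 -115 -12 -60 0'
python3 -m inch '65 -50 -5 0 0; 65 -100 -10 0 0; 65 -150 -15 10 0; 65 -205 -20 20 0; 65 -255 -25 30 0; 65 -300 -30 50 0; 65 -335 -34 80 0; 65 -355 -36 110 0; 65 -355 -36 120 0; 65 -355 -36 120 0'
python3 - <<'E'
from h import *
print(env.observe()["position"])
im=env.get_image("wrist");cv2.imwrite("pics/w9.png",im["color"]);P=cloud(im)
for k in("side","scene"):
    im=env.get_image(k);cv2.imwrite(f"pics/{k}9.png",im["color"]); Q=cloud(im)
    m=(np.hypot(Q[...,0]-.548,Q[...,1]-.131)<.06)&(Q[...,2]>.12); print(np.percentile(Q[m][:,2],[1,50,99]), fit(Q,np.array([.548,.131]),.052,.145,.152,.062))
    print(fit(Q,np.array([.501,-.339]),.019,.015,.045,.035))
m=(np.hypot(P[...,0]-.501,P[...,1]+.339)<.035)&(P[...,2]>.055)&(P[...,2]<.075);q=P[m];print(len(q),q.min(0),q.max(0))
E
```

```text
time_s: 27.35
position: [0.5363, 0.0155, 0.2272]
tool_rot: [[-0.002, 1.0, -0.001], [1.0, 0.002, 0.0], [0.0, -0.001, -1.0]]
ft_force: [0.3, -0.1, -0.1]
grip_width: 0.0652
time_s: 28.6
position: [0.5006, -0.3376, 0.1075]
tool_rot: [[-0.0, 1.0, -0.001], [1.0, 0.0, 0.001], [0.001, -0.001, -1.0]]
ft_force: [-0.5, -0.3, 1.3]
grip_width: 0.0648
[ 0.5006 -0.3376  0.1075]
[0.1209 0.1531 0.1864] (array([0.5478, 0.1315]), 205, np.float64(0.001376828561448891))
(array([ 0.5003, -0.3393]), 90, np.float64(0.0011738085786443739))
[0.1208 0.1533 0.1859] (array([0.548 , 0.1296]), 220, np.float64(0.001591326160282333))
(array([ 0.5015, -0.34  ]), 112, np.float64(0.0012788007659270614))
2554 [ 0.4838 -0.3573  0.0551] [ 0.5224 -0.3183  0.0719]
```

View pics/w9.png

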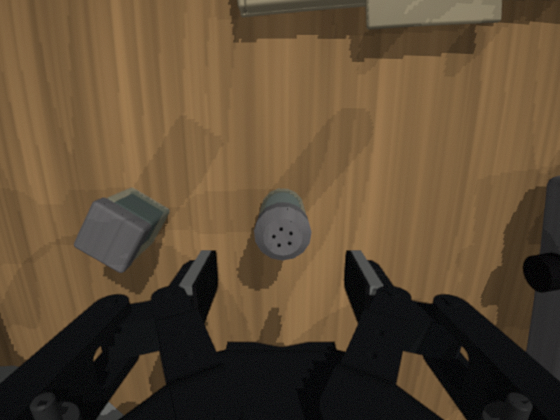

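View pics/side9.png

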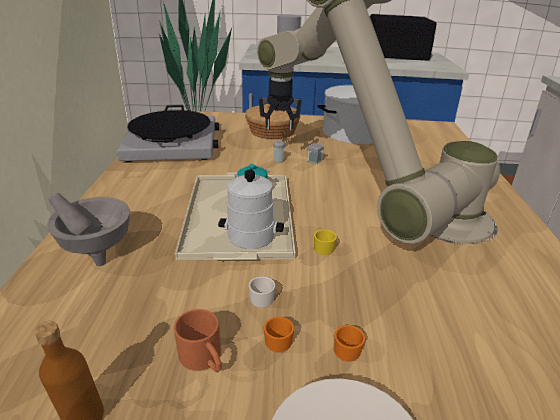

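The lid is on, knob top at 0.186 m as expected. The round shaker (wrist (283,232)) sits between the fingers, so I'll grip it.

```bash
python3 -m inch '65 -1 1.5 25 0; 65 -1 1.5 50 0; 65 -1 1.5 70 0; 65 -1 1.5 80 0; 65 -1 1.5 83 0; 55 -1 1.5 83 0; 46 -1 1.5 83 0; 38 -1 1.5 83 0; 33 -1 1.5 83 0; 33 -1 1.5 83 0' 30
python3 -m inch '33 0 0 0 0;33 0 0 0 0; 33 0 0 -3 0; 33 0 0 -10 0; 33 0 0 -30 0; 33 0 0 -60 0; 33 0 0 -95 0; 33 0 0 -120 0; 33 0 0 -125 0; 33 0 0 -125 0'
python3 - <<'E'
from h import *
z=.125
for k in("side","scene"):
    im=env.get_image(k);cv2.imwrite(f"pics/{k}10.png",im["color"]); Q=cloud(im)
    g=im["color"].max(-1)>70; Q=np.where(g[...,None],Q,9.)
    o=env.observe()["position"]; print(o,fit(Q,o[:2],.019,z+.005,z+.02,.03))
    q=Q[(np.hypot(Q[...,0]-o[0],Q[...,1]-o[1])<.022)]; print(np.percentile(q[:,2],[1,5,10]))
im=cv2.imread("pics/side10.png");cv2.imwrite("pics/c10.png",cv2.resize(im[80:200,200:360],None,fx=4,fy=4))
E
```

```text
time_s: 30.0
position: [0.5025, -0.3395, 0.0253]
tool_rot: [[0.0, 1.0, 0.001], [1.0, -0.0, -0.001], [-0.001, 0.001, -1.0]]
ft_force: [-1.7, -0.6, 6.5]
grip_width: 0.0384
time_s: 31.25
position: [0.5022, -0.3391, 0.149]
tool_rot: [[0.0, 1.0, -0.001], [1.0, -0.0, 0.001], [0.001, -0.001, -1.0]]
ft_force: [0.8, -0.2, -1.3]
grip_width: 0.0378
[ 0.502  -0.3389  0.1485] (array([ 0.5004, -0.3369]), 50, np.float64(0.0014508886210356526))
[-0.0013  0.      0.0008]
[ 0.502  -0.3389  0.1483] (array([ 0.5015, -0.3396]), 62, np.float64(0.0010816062762509602))
[-0.0013 -0.0004  0.0006]
```

View pics/c10.png

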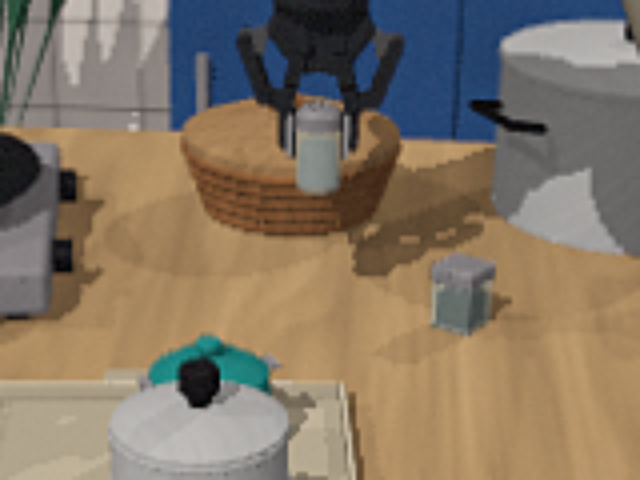

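Shaker is held upright by the jaws. I'll carry it over the sugar bowl with a raised path.

```bash
python3 -m inch '33 10 2 -25 0; 33 45 7 -50 0; 33 90 14 -60 0; 33 140 22 -60 0; 33 190 29 -60 0; 33 240 37 -60 0; 33 290 45 -60 0; 33 335 52 -60 0; 33 355 55 -60 0; 33 359.5 55.5 -50 0'
python3 -m inch '33 0 0 25 0; 33 0 0 60 0; 33 0 0 95 0; 33 0 0 125 0; 33 0 0 145 0; 33 0 0 155 0; 33 0 0 157 0; 33 0 0 157 0'
python3 - <<'E'
from h import *
print(env.observe()["position"],env.observe()["ft_force"])
for k in("side","scene"):
    im=env.get_image(k);cv2.imwrite(f"pics/{k}11.png",im["color"]); Q=cloud(im)
    g=im["color"].max(-1)>70; Q=np.where(g[...,None],Q,9.)
    o=env.observe()["position"]; print(k,fit(Q,o[:2],.019,.02,.035,.028))
E
```

```text
time_s: 32.6
position: [0.5581, 0.0206, 0.1991]
tool_rot: [[-0.001, 1.0, 0.0], [1.0, 0.001, -0.0], [-0.0, 0.0, -1.0]]
ft_force: [-0.5, 0.0, -2.5]
grip_width: 0.0381
time_s: 33.6
position: [0.5582, 0.0198, 0.0431]
tool_rot: [[0.0, 1.0, 0.001], [1.0, -0.0, -0.0], [-0.0, 0.001, -1.0]]
ft_force: [0.2, 0.2, -1.8]
grip_width: 0.0384
[0.5582 0.0198 0.0431] [ 0.2149  0.193  -1.8238]
side (None, 0, 0)
scene (array([0.5571, 0.0182]), 60, np.float64(0.0007626493938225291))
```

View pics/scene11.png

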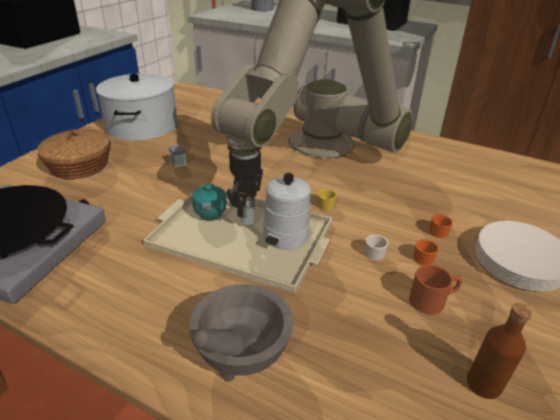

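The scene view puts the shaker at the midpoint to within 0.5 mm. Lowering.

```bash
python3 -m inch '33 0 0.0 5 0; 33 0 0 8 0; 33 0 0 10 0; 33 0 0 11.5 0; 33 0 0 12.3 0; 33 0 0 12.8 0; 33 0 0 13.2 0; 33 0 0 13.2 0'
```

```text
time_s: 34.7
position: [0.5579, 0.0202, 0.0303]
tool_rot: [[-0.0, 1.0, 0.001], [1.0, 0.0, -0.0], [-0.0, 0.001, -1.0]]
ft_force: [-3.9, -0.1, 8.6]
grip_width: 0.0383
```

Contact made. I'll release, rise straight up past the steamer, and turn the jaws 85° on the way to the cup so they fit when placing it.

```bash
python3 -m inch '44 0 0 -0.5 0; 52 0 0 -0.5 0; 58 0 0 -0.5 0; 58 0 0 -2 0; 58 0 0 -15 0; 58 0 0 -50 0; 58 0 0 -100 0; 58 0 0 -150 0; 58 0 0 -195 0; 58 0 0 -215 0'
python3 -m inch '65 30 -5 0 5; 75 75 -12 0 15; 80 125 -20 0 25; 80 175 -28 0 35; 80 225 -36 0 45; 80 270 -44 10 55; 80 305 -50 30 65; 80 325 -53 55 75; 80 331 -54 75 83; 80 331 -54 90 85'
python3 -m inch '80 0 0 10 0; 80 0 0 20 0; 80 0 0 25 0; 80 0 0 25 0'
python3 - <<'E'
from h import *
print(env.observe()["position"],env.observe()["q"])
for k in("side","scene","wrist"):
    im=env.get_image(k);cv2.imwrite(f"pics/{k}12.png",im["color"]); Q=cloud(im)
    print(k,fit(Q,np.array([.503,.352]),.0275,.034,.045,.035,.0235))
    if k!="wrist": print("shaker",fit(Q,np.array([.5575,.020]),.019,.02,.05,.03))
E
```

```text
time_s: 35.95
position: [0.5582, 0.0202, 0.2483]
tool_rot: [[-0.0, 1.0, 0.005], [1.0, 0.0, -0.001], [-0.001, 0.005, -1.0]]
ft_force: [0.5, 0.3, -0.6]
grip_width: 0.0583
time_s: 37.2
position: [0.5036, 0.3515, 0.1543]
tool_rot: [[0.996, 0.088, 0.0], [0.088, -0.996, 0.0], [0.0, 0.0, -1.0]]
ft_force: [0.3, 0.2, 0.1]
grip_width: 0.0803
time_s: 37.7
position: [0.504, 0.3511, 0.1294]
tool_rot: [[0.996, 0.087, -0.0], [0.087, -0.996, -0.0], [-0.0, 0.0, -1.0]]
ft_force: [-1.3, 0.3, 0.1]
grip_width: 0.0799
[0.504  0.3511 0.1294] [ 23.8316  33.023   72.5816   0.0006  74.4042 108.8198]
side (array([0.5017, 0.3517]), 198, np.float64(0.000856476295582765))
shaker (None, 0, 0)
scene (array([0.5037, 0.3509]), 137, np.float64(0.0009963138749057125))
shaker (array([0.5569, 0.0187]), 127, np.float64(0.0010599256802479896))
wrist (array([0.5042, 0.3521]), 1065, np.float64(0.0008295203538178503))
```

View pics/wrist12.png

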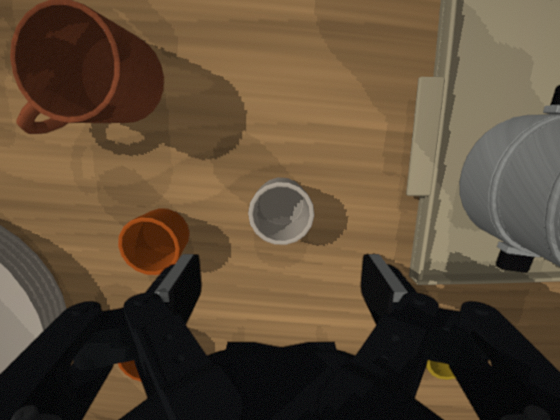

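View pics/scene12.png

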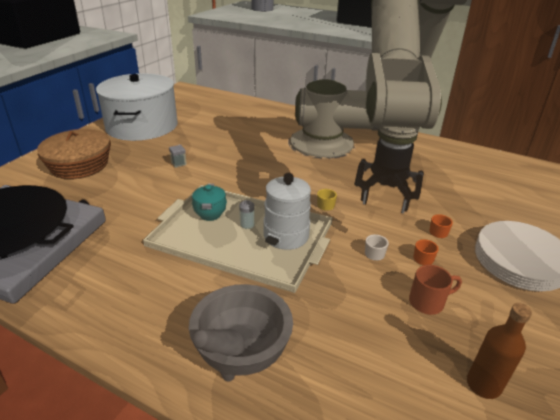

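White cup at wrist (281,213), centred between the jaws. Orange cup (155,243) is clear of the left finger. Gripping.

```bash
python3 -m inch '80 0 0 35 0; 80 0 0 70 0; 80 0 0 95 0; 80 0 0 110 0; 80 0 0 116 0; 70 0 0 116 0; 62 0 0 116 0; 55 0 0 116 0; 49 0 0 116 0; 49 0 0 116 0' 30
python3 -m inch '49 0 0 0 0;49 0 0 0 0; 49 0 0 -3 0; 49 0 0 -10 0; 49 0 0 -30 0; 49 0 0 -75 0; 49 0 0 -130 0; 49 0 0 -185 0; 49 0 0 -225 0; 49 0 0 -240 0'
python3 - <<'E'
from h import *
im=env.get_image("side");cv2.imwrite("pics/s13.png",im["color"]);print(env.observe()["position"])
held(.0275,.0235,env.observe()["position"][2]-.0125+.04)
E
```

```text
time_s: 39.1
position: [0.5043, 0.3513, 0.0147]
tool_rot: [[0.996, 0.087, 0.002], [0.087, -0.996, 0.0], [0.002, -0.0, -1.0]]
ft_force: [-1.4, -1.3, 7.1]
grip_width: 0.0531
time_s: 40.35
position: [0.5042, 0.3514, 0.256]
tool_rot: [[0.996, 0.087, 0.004], [0.087, -0.996, 0.002], [0.004, -0.001, -1.0]]
ft_force: [-0.4, 0.0, -1.4]
grip_width: 0.0531
[0.5043 0.3514 0.2562]
side [0.5018 0.3577] 147 0.0011630797127103083
scene [0.5062 0.3506] 92 0.0012940169823899093
wrist [0.5065 0.3519] 1203 0.00123550591087445
tcp [0.5043 0.3514 0.2562]
```

View pics/s13.png

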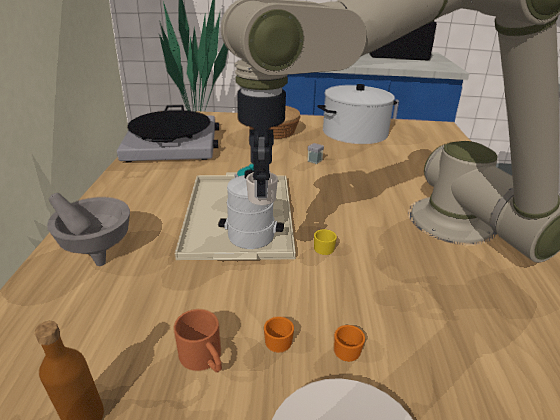

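```bash
python3 -m inch '49 6 20 0 0; 49 16 57 0 0; 49 29 103 0 0; 49 43 152 0 0; 49 57 202 0 0; 49 71 252 0 0; 49 83 296 0 0; 49 91 323 0 0; 49 94 334 0 0; 49 94 334 0 0'
python3 -m inch '49 0 0 30 0; 49 0 0 75 0; 49 0 0 120 0; 49 0 0 160 0; 49 0 0 190 0; 49 0 0 210 0; 49 0 0 218 0; 49 0 0 220 0; 49 0 0 220 0'
python3 - <<'E'
from h import *
o=env.observe();print(o["position"],o["ft_force"])
held(.0275,.0235,o["position"][2]-.0147+.04)
im=env.get_image("scene");cv2.imwrite("pics/c14.png",cv2.resize(im["color"][130:290,130:350],None,fx=3.5,fy=3.5));Q=cloud(im)
print("shaker",fit(Q,np.array([.5575,.020]),.019,.02,.05,.03))
cv2.imwrite("pics/w14.png",env.get_image("wrist")["color"])
E
```

```text
time_s: 41.8
position: [0.6264, 0.0262, 0.2526]
tool_rot: [[0.996, 0.086, -0.001], [0.086, -0.996, 0.0], [-0.001, -0.0, -1.0]]
ft_force: [-0.4, -0.7, -1.2]
grip_width: 0.053
time_s: 42.92
position: [0.6269, 0.0269, 0.0342]
tool_rot: [[0.996, 0.088, 0.001], [0.088, -0.996, -0.0], [0.001, 0.0, -1.0]]
ft_force: [-0.3, -0.6, -1.1]
grip_width: 0.0535
[0.6269 0.0269 0.0342] [-0.2579 -0.5582 -1.1433]
side [0.6258 0.031 ] 30 0.001013325991915906
scene [0.6268 0.0256] 138 0.0010862629654332656
wrist [0.6266 0.0275] 3569 0.0008062622537281551
tcp [0.6269 0.0269 0.0342]
shaker (None, 2, 0)
```

View pics/c14.png

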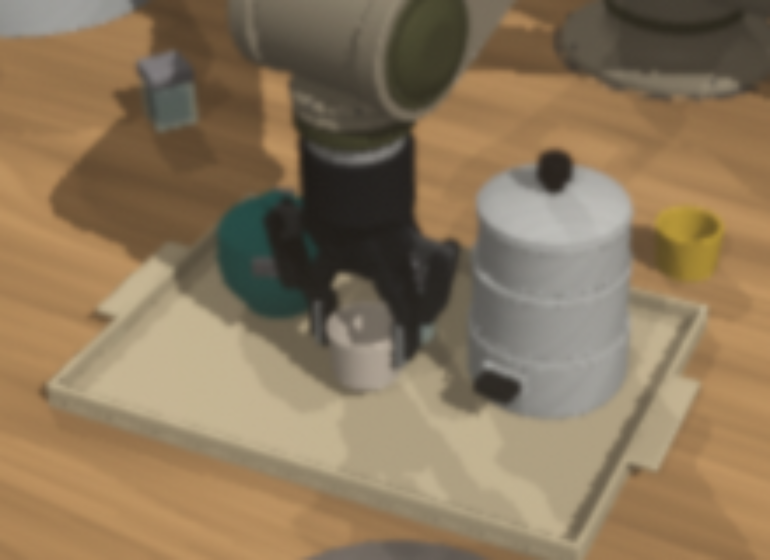

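View pics/w14.png

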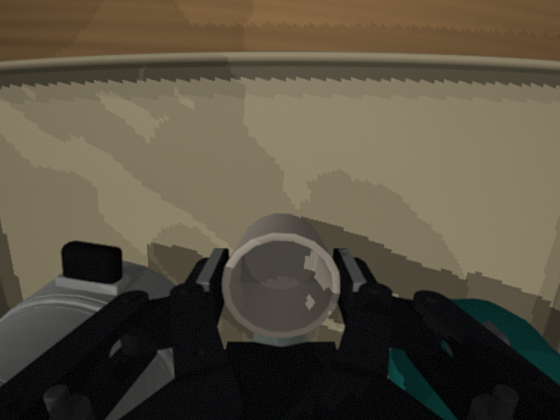

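The cup is 70 mm behind the shaker and under 1 mm off line. Lowering and releasing.

```bash
python3 -m inch '49 0 0 5 0; 49 0 0 9 0; 49 0 0 11.5 0; 49 0 0 13 0; 49 0 0 14 0; 49 0 0 14.6 0; 49 0 0 15 0; 49 0 0 15 0'
```

```text
time_s: 44.18
position: [0.6266, 0.0267, 0.0197]
tool_rot: [[0.996, 0.087, 0.001], [0.087, -0.996, -0.0], [0.001, 0.0, -1.0]]
ft_force: [-4.5, -0.6, 9.2]
grip_width: 0.0533
```

```bash
python3 -m inch '57 0 0 -0.5 0; 61 0 0 -0.5 0; 64 0 0 -0.5 0; 64 0 0 -1 0; 64 0 0 -12 0; 64 0 0 -40 0; 64 0 0 -85 0; 64 0 0 -140 0; 64 0 0 -195 0; 64 0 0 -230 0'
python3 -m inch '64 10 -50 -20 0; 64 20 -100 -20 0; 64 20 -160 -20 0; 64 20 -220 -20 0; 64 20 -270 -20 0; 64 20 -290 -20 0; 64 20 -290 -20 0'
python3 - <<'E'
from h import *
o=env.observe();print(o["time_s"],o["position"],o["ft_force"])
for k in("side","scene"):
    im=env.get_image(k);cv2.imwrite(f"pics/{k}15.png",cv2.resize(im["color"][130:290,130:350] if k=="scene" else im["color"][130:290,150:370],None,fx=3.5,fy=3.5,interpolation=cv2.INTER_CUBIC));Q=cloud(im)
    print(k,"shaker",fit(Q,np.array([.5575,.020]),.019,.02,.05,.03),"cup",fit(Q,np.array([.627,.026]),.0275,.038,.05,.036,.0235))
    print("sugar",fit(Q,np.array([.567,-.09]),.046,.03,.065),"base",fit(Q,np.array([.5475,.1305]),.058,.02,.045))
    print("deep",fit(Q,np.array([.5475,.1305]),.056,.065,.1),"shallow",fit(Q,np.array([.5475,.1305]),.053,.112,.14))
    q=Q[(np.hypot(Q[...,0]-.627,Q[...,1]-.026)<.026)]; print("cup z",np.percentile(q[:,2],[2,98]))
    q=Q[(np.hypot(Q[...,0]-.548,Q[...,1]-.131)<.012)]; print("knob z",np.percentile(q[:,2],98))
E
```

```text
time_s: 45.42
position: [0.6267, 0.0267, 0.2524]
tool_rot: [[0.996, 0.087, 0.004], [0.087, -0.996, -0.001], [0.004, 0.001, -1.0]]
ft_force: [-0.2, -0.4, -1.0]
grip_width: 0.064
time_s: 46.3
position: [0.6211, 0.3178, 0.2686]
tool_rot: [[0.996, 0.089, 0.0], [0.089, -0.996, -0.0], [0.0, 0.0, -1.0]]
ft_force: [0.9, 0.2, 1.0]
grip_width: 0.0639
46.3 [0.6211 0.3178 0.2686] [0.9137 0.2474 1.0398]
side shaker (None, 0, 0) cup (array([0.6235, 0.0287]), 72, np.float64(0.0008890627277393752))
sugar (None, 2, 0) base (array([0.5465, 0.1312]), 511, np.float64(0.0011033022338589535))
deep (array([0.5479, 0.1304]), 569, np.float64(0.0007980935261089755)) shallow (array([0.5481, 0.1315]), 461, np.float64(0.0007168624813582436))
cup z [0.0045 0.0467]
knob z 0.18706242579594332
scene shaker (array([0.5567, 0.0191]), 124, np.float64(0.001023086765208056)) cup (array([0.6252, 0.0248]), 147, np.float64(0.0008679406545607365))
sugar (array([ 0.5658, -0.0912]), 363, np.float64(0.001141689283618491)) base (array([0.5492, 0.1282]), 343, np.float64(0.0013910887262857663))
deep (array([0.5475, 0.1289]), 523, np.float64(0.0007812140784105165)) shallow (array([0.5478, 0.1299]), 435, np.float64(0.0008065019875173399))
cup z [0.0034 0.0457]
knob z 0.1866804674530229
```

View pics/scene15.png

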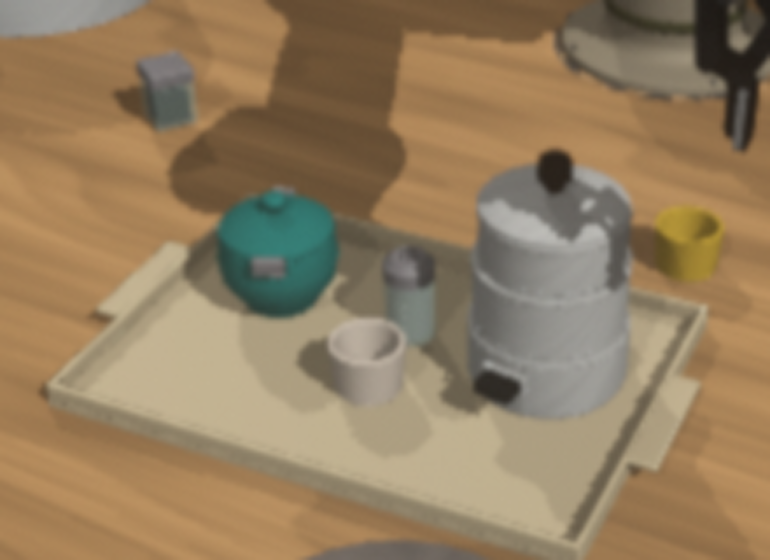

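View pics/side15.png

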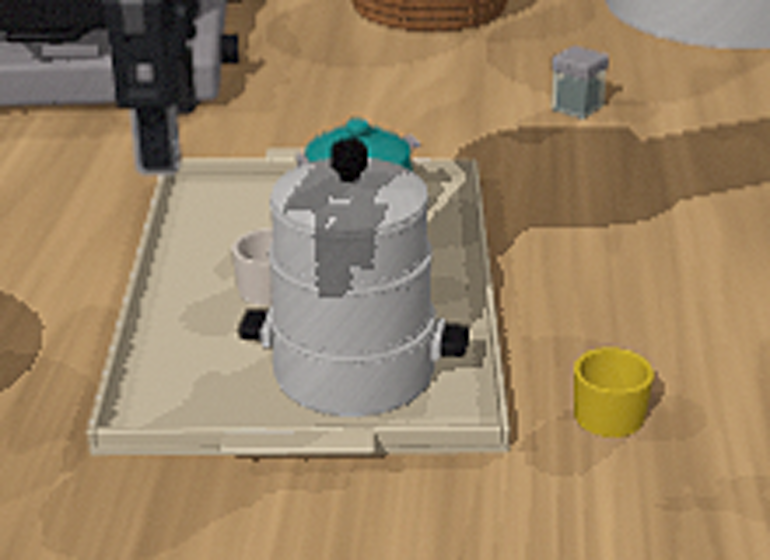

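Everything stands upright and seated, the arm is clear, and neither the base nor the sugar bowl has visibly moved. I'm handing in the job.

Run:
```python
from rig import env
print(env.close_job())
```

```text
the job is handed in; nothing more can be done
None
```

The tray is laid as asked and handed in at about 46 s of the 125 s allowed. The deep tier, shallow tier and lid went onto the base in that order, then the salt shaker midway, then the white cup behind it. The close of the job reported no verdict, as expected.

**Steamer:** Each piece met contact at its expected seating height. The last look shows the tiers concentric to about 1–2 mm and the knob top at 0.187 m, against 0.186 m expected.

**Salt shaker:** It stands within about 1 mm of the midpoint, upright.

**Cup:** It is upright on the tray floor about 69 mm behind the shaker. That leaves a gap of about 22 mm, and it is less than 1 mm off line.

**Things left in place:** Refits put the sugar bowl within 1 mm of its start. The base's side-view fit is unchanged. Its scene-view fit differs by 1.5 mm, but it used a different height band and is within the calibration error. The pepper shaker was only seen standing in its place in the last pictures. The mug was last seen standing before the cup was placed. Neither was refitted.

**Checks that failed or disagreed:** The side camera could not see the shaker or the sugar bowl behind the steamer, so their last checks rest on the scene camera alone. The two cameras disagreed by 2–4 mm on the cup, and the line-and-gap figures use the scene camera for both cup and shaker. The highest force I read at the ends of moves was about 13 N.

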